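# Refit the grill stone and snap its cap home

### The job

Fit the grey grill-cleaning stone into the pocket of the aluminium holder, over the stud, flat and fully down, and let go of it. Then push the red snap cap straight down onto the stud until it clicks and sits flush on the stone, and keep pressing it firmly down: finish with the gripper still on the cap, pushing, not letting go. Leave the mug, canister, spatula and grill brush where they are.

Things in the scene. Friction and masses are not known exactly. Their poses are not given: they have to be found in the camera images.
- holder: Aluminium holder fixed to the trolley top, pocket up, round wooden handle along its +x (x 92 to 192 mm, up to z = 26 mm). Origin: centre of its underside, on the stud's axis; x along the pocket, z up. Outside 128 x 84 mm; centred pocket 104 (x) by 60 (y) mm, floor z = 8, rim z = 18 mm, 4 mm chamfer. A steel stud, 15 mm thick, stands at the centre; top at z = 55 mm, last 4 mm tapering to 8 mm.
- seat (a point): Point on the stud's axis 36 mm above the holder's underside, level with the top of a seated stone; axes as the holder's. The cap's origin belongs here when home. Four brass spring teeth stick out of the stud to 11 mm radius 7 mm above this point, sloped above so that a cap rides over them; they yield inward.
- stone: Grey pumice block, 100 (x) by 56 (y) by 28 (z) mm, about 120 g, with a round hole of 28 mm diameter straight through its middle along z. Origin: centre of its underside. Lies flat on the trolley top. It fits the pocket either way round (half a turn about z); seated, it stands 18 mm above the pocket's rim.
- cap: Red round snap cap, 40 mm wide, 28 mm high, 40 g, standing open end down on the trolley. Origin: centre of its lower, open face; z up. Mouth 18 mm wide for 4 mm, then 25 mm wide, 22 mm deep in all. Any yaw fits. It meets the teeth about 10 mm above the seat; the push peaks (5 to 20 N) near 7 mm, drops, the cap snaps down between 4 and 2 mm (click), then lands on the stone.
- mug: White ceramic mug, 80 mm wide, 95 mm high; origin at the centre of its underside. Bystander.
- canister: Clear plastic canister with a grey lid, 92 mm wide, 138 mm high; origin at the centre of its underside. Bystander.
- spatula: Grey silicone spatula, 280 mm long, 65 mm wide, 20 mm high, origin mid-length on its underside, lying on the trolley along its own x axis, handle to -x. Bystander.
- brush: Steel grill brush, 200 mm long, 42 mm wide, 20 mm high, origin mid-length on its underside, lying on the trolley along its own x axis, handle to -x. Bystander.

How it is judged:
By the outcome, as a careful person would: the job done as asked, in the order asked, and still so for the second after the job is handed in, while the arm keeps its last pose, push and grip.
It also fails if it takes over 72 s, if anything falls off the work surface, if the arm or the gripper's body presses on something with over 40 N, if the wrist force passes 120 N, or if a joint passes its speed limit or range.

### The arm

A 6-joint arm with a two-finger parallel gripper is mounted at the origin on the work surface. World frame = base frame: x ahead of the robot, y to its left, z up, the work surface at z = 0. Lengths are in m, angles in rad, forces in N, time in s.
With the tool pointing down it reaches from about 0.375 to 0.975 m from the base axis. Payload 3.8 kg.
Tool frame: the origin (TCP) lies midway between the tips of the shut fingers; the grasp point (between the pads) lies 19 mm behind it; z points along the fingers, y is the direction in which the jaws open and shut (so a half turn about z gives the same grasp; the last joint's range is limited). The gripper opens to 85 mm and grips with 20 to 120 N. Pads are 22 mm wide; open, the fingers measure 114 mm over their backs; the gripper's body (76 mm by 85 mm) begins 54 mm behind the grasp point. The pads swing forward as they close: fully open they stand 13 mm farther back than shut.
Start: joints at [1.187, 0.264, 1.604, -0, 1.274, -0.037], TCP at [0.229, 0.635, 0.231] pointing down, gripper open.
Joint ranges: [-2.63, 2.63], [-0.94, 2.18], [0.31, 2.57], [-1.31, 4.45], [0, 2.66], [-2.55, 2.55]. Speed limits (rad/s): [2.57, 2.57, 3.14, 3.14, 3.14, 3.14].

### API

Orientations are given as [roll, pitch, yaw] about the fixed x, y, z axes, in that order (R = Rz(yaw) Ry(pitch) Rx(roll)).
In Python, from rig import robot gives the robot as it stands.
- The arm moves only by the tool drive_tool, never from a script. Its argument "commands" is one flat list of numbers, 5 for each row, row after row: the shift along the tool's x, y, z in m, then the turn about the tool's z in degrees, then the finger opening in m, from 0 to 0.0854. In form: [x, y, z, yaw, claw, x, y, z, yaw, claw, ...]. A call has 1 to 5 rows; each row shifts and turns the pose as measured when the row begins, along the tool's axes as they then stand; what a row does not reach is not made up. A row lasts 1/8 s, in which the tool goes at most 62.5 mm and 10.7 degrees, less where a joint would pass 70% of its speed; a pose out of reach is approached as far as the arm can. A call is refused whole if a number of a shift passes 0.0625 or a number of a turn 10.7, either way. A call with a gripper value outside its range is refused whole. The fingers move at their own pace and stop on an object; "force" is the grip in N (left out, the last holds). Time passes only in rows, so rows that do not move let the fingers close. It gives the time, the measured TCP pose, the force and the opening at its end, in the units of the state.
- robot.get_obs(): the state, without advancing time (a new reading comes with each control period).
- robot.camera(name): name is "scene" or "top" or "wrist"; returns the picture (400x640x3 uint8, blue, green, red); there is no depth.
- robot.camera_model(name): a dict with "fx", "fy", "cx", "cy" (pixels), "rvec" (rotation vector, rad) and "tvec" (3), from world to camera coordinates, as OpenCV has them. Camera axes: x right, y down, z forward; pixel columns grow to the right and rows downward; lengths in m; the calibration is good to about 2 mm. The wrist camera is an equidistant fisheye: a pixel r from the principal point sees the ray r / f radians off the axis. A picture is of the moment at which its call begins: read the wrist's pose just before it. camera_model takes no time and is no camera call; for the wrist camera it gives the pose at the moment of the call.
- robot.finish_job(): hands the job in, once; it reports no verdict.
Trained networks look in the newest picture that a camera, given by its name, has taken for a name from the list of things; names that differ only in an ending like _2 or _b are one class to them, and where a whole thing is asked for, a point or a joint stands for the part that bears it (a point fixed in the world has none). Each returns a list of dicts, best first, with "conf" (0 to 1); they miss things now and then, are a little off and sometimes report something else, mostly with a low value. They report only what shows in the picture. A call takes as long as a camera call.
- robot.recognise(camera, name): "at" ([row, column] in pixels, amid what is visible of it).
- robot.cut_out(camera, name): "pixels" (400x640 bool, what is visible of it) and "at" ([row, column] in pixels, amid what is visible of it).
- robot.tip_of(camera, name): "at" ([row, column] in pixels: a listed point, or the origin of a listed thing).
The state is a dict: "t": time; "joint_pos": joint angles; "qvel": joint speeds; "joint_efforts": joint torques, N m; "eef_pos": TCP position; "eef_rot": TCP orientation; "contact_force": force on the tool from outside, world axes, zero at the start; "torque": the same for the moment, N m; "gripper_width": opening from 0.0 (shut) to 1.0 (fully open).
Only numpy, scipy, OpenCV 4.12 (cv2) and the standard library are available. Lean on these libraries where they do the work, as an engineer would, in place of code of your own. Each camera call takes 0.05 s, during which the arm holds its last target. There are 200 camera calls.

## Working session

There is one attempt and no reset: what is moved stays moved. The work goes in short steps, Python scripts to look and compute and a tool call to move; the robot and the scene stay as the last step left them, time stands still between calls to the robot, and variables do not carry over. Pictures are saved under pics/ and viewed, about 8 in all and at most 12, crops included, and the job is handed in when it is done.

Besides the shell and the picture viewer there is one more tool, called after "Call:" as name(argument=value, ...) on one line, values as JSON. drive_tool: Moves the arm, as the interface text tells. Its arguments: {"type":"object","properties":{"commands":{"type":"array","items":{"type":"number"}},"force":{"type":"number"}},"required":["commands"]}

```bash
ls; mkdir -p pics; python3 - <<'E'
from rig import robot
import cv2,numpy as np
print(robot.get_obs())
for c in ("scene","top"):
    im=robot.camera(c); cv2.imwrite(f"pics/{c}0.png",im)
    m=robot.camera_model(c); print(c,m)
    for n in ("holder","seat","stone","cap","mug","canister","spatula","brush"):
        f=robot.tip_of(c,n)
        print(n,[(np.round(d["at"],1).tolist(),round(d["conf"],2)) for d in f[:2]])
E
```

```text
pics
{'t': 0.0, 'joint_pos': array([ 1.18710131e+00,  2.64748086e-01,  1.60537505e+00, -2.35470364e-05,
        1.27367785e+00, -3.68798286e-02]), 'qvel': array([-5.07621698e-05, -4.43218426e-04, -4.09938911e-04,  1.14417001e-03,
       -5.56421352e-04,  1.04668078e-03]), 'joint_efforts': array([-5.25198320e-04, -5.15120852e+01, -3.67304277e+01, -1.76816357e-04,
        1.32074687e-02,  3.03665206e-05]), 'eef_pos': array([0.22916055, 0.63414009, 0.22996486]), 'eef_rot': array([-3.13938499e+00, -5.89397191e-05,  2.79478432e+00]), 'contact_force': array([-0.45563927, -0.14668607, -0.13429527]), 'torque': array([-0.00379949,  0.02824645, -0.01475683]), 'gripper_width': 0.9989314946521253}
scene {'fx': 380.67643062591924, 'fy': 380.67643062591924, 'cx': 321.9806420837379, 'cy': 196.17288752227762, 'rvec': array([ 1.11324403,  2.27032954, -1.06457471]), 'tvec': array([ 0.36375696, -0.26222526,  1.75310067])}
holder [([199.6, 350.8], 0.86)]
seat [([192.1, 351.7], 0.63)]
stone [([221.3, 393.5], 0.94)]
cap [([171.4, 279.3], 0.43)]
mug []
canister [([193.4, 245.4], 0.76), ([157.6, 237.2], 0.35)]
spatula [([251.3, 466.3], 0.57), ([222.6, 390.8], 0.32)]
brush [([158.1, 238.8], 0.64), ([221.5, 394.6], 0.49)]
top {'fx': 366.83065897792824, 'fy': 366.83065897792824, 'cx': 318.5152027745524, 'cy': 196.81311379691525, 'rvec': array([ 2.21956799, -2.20180008,  0.0650179 ]), 'tvec': array([-0.01120914,  0.58109701,  1.07487767])}
holder [([224.5, 296.3], 0.66)]
seat [([225.3, 299.8], 0.97)]
stone [([227.7, 234.1], 0.83)]
cap [([209.1, 402.3], 0.53)]
mug [([205.6, 402.5], 0.71), ([132.7, 227.9], 0.69)]
canister [([149.3, 409.9], 0.97)]
spatula [([226.7, 148.8], 0.88)]
brush [([202.5, 472.4], 0.91)]
```

View pics/top0.png

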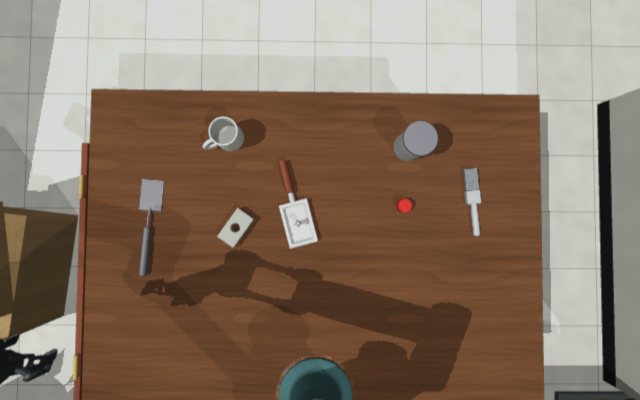

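View pics/scene0.png

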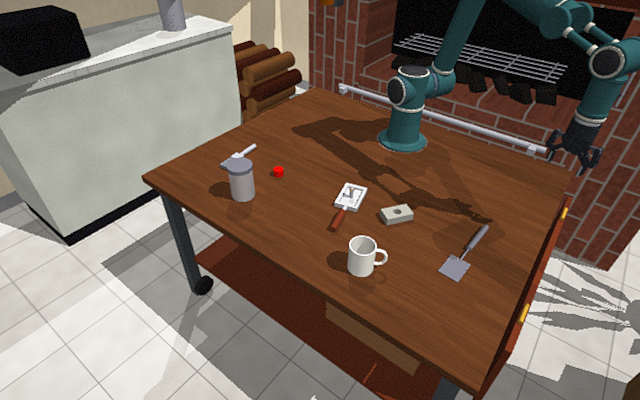

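```bash
cat > h.py <<'E'
from rig import robot
import cv2,numpy as np
from scipy.spatial.transform import Rotation as R
def ray(c,px,m=None):
    m=m or robot.camera_model(c); Rm=cv2.Rodrigues(np.array(m["rvec"]))[0]
    px=np.atleast_2d(px).astype(float)
    x=(px[:,1]-m["cx"])/m["fx"]; y=(px[:,0]-m["cy"])/m["fy"]
    if c=="wrist":
        r=np.hypot(x,y); s=np.where(r>1e-9,np.sin(r)/np.maximum(r,1e-9),1)
        d=np.c_[x*s,y*s,np.cos(r)]
    else: d=np.c_[x,y,np.ones_like(x)]
    return -Rm.T@np.array(m["tvec"]).ravel(), d@Rm
def at_z(c,px,z,m=None):
    o,d=ray(c,px,m); return (o+d*((z-o[2])/d[:,2])[:,None])[:,:2]
def rect(c,mask,z,m=None):
    cs=max(cv2.findContours(mask.astype(np.uint8),cv2.RETR_EXTERNAL,cv2.CHAIN_APPROX_NONE)[0],key=len)[:,0,::-1]
    w=at_z(c,cs,z,m)*1000
    (cx,cy),(a,b),g=cv2.minAreaRect(w.astype(np.float32))
    if a<b: a,b,g=b,a,g+90
    return cx,cy,a,b,(g+90)%180-90
def delta(goal,yaw=None):
    o=robot.get_obs(); T=R.from_euler("xyz",o["eef_rot"])
    d=T.inv().apply(np.array(goal)-o["eef_pos"])*1000
    t=None
    if yaw is not None:  # tool-x world heading now
        v=T.apply([1,0,0]); h=np.degrees(np.arctan2(v[1],v[0])); t=-((yaw-h+90)%180-90)
    return np.round(d,1),t,o["t"]
E
python3 - <<'E'
from h import *
for c in("top","scene"):
    robot.camera(c)
    for n,z in(("stone",.028),("stone",0),("holder",.018),("cap",.028),("cap",0)):
        for d in robot.cut_out(c,n)[:1]:
            print(c,n,z,round(d["conf"],2),np.round(rect(c,d["pixels"],z),1),d["pixels"].sum())
    for n,z in(("stone",0),("cap",0),("holder",0),("seat",.036),("mug",0),("canister",0),("spatula",0),("brush",0)):
        for d in robot.tip_of(c,n)[:1]: print(c,n,round(d["conf"],2),np.round(at_z(c,d["at"],z)*1000,1))
print(robot.get_obs()["t"], robot.camera_model("wrist"))
E
```

```text
top stone 0.028 0.57 [491.1 233.2 102.9  59.9 -35. ] 664
top stone 0 0.57 [489.9 238.9 105.5  61.5 -35. ] 664
top holder 0.018 0.67 [566.   71.9 258.1  87.8  16.9] 1652
top cap 0.028 0.53 [ 560.1 -255.3   38.3   32.2  -89.6] 130
top cap 0 0.53 [ 560.7 -262.3   39.3   33.1  -89.6] 130
top stone 0.86 [[488.  236.2]]
top cap 0.61 [[ 554.1 -265.6]]
top holder 0.7 [[501.4  64.8]]
top seat 0.94 [[503.9  47. ]]
top mug 0.89 [[766.7 262.9]]
top canister 0.79 [[ 724.9 -277.4]]
top spatula 0.7 [[485.6 241.2]]
top brush 0.74 [[ 558.9 -460.4]]
scene stone 0.028 0.62 [505.5 243.2 120.7  85.7 -35.3] 539
scene stone 0 0.62 [475.4 231.  124.5  88.4 -35.3] 539
scene holder 0.018 0.88 [572.4  76.6 265.4  85.3  15.6] 765
scene cap 0.028 0.53 [ 573.4 -240.4   68.4   35.5   41.9] 100
scene cap 0 0.53 [ 545.4 -268.1   70.6   36.6   41.9] 100
scene stone 0.82 [[504.7 244.7]]
scene cap 0.62 [[ 586.4 -470.5]]
scene holder 0.91 [[513.7  50.6]]
scene seat 0.67 [[501.4  52.9]]
scene mug 0.85 [[758.3 261.6]]
scene canister 0.97 [[ 724.9 -261.7]]
scene spatula 0.91 [[489.5 491.4]]
scene brush 0.62 [[ 586.7 -459.9]]
2.3 {'fx': 309.70691628693146, 'fy': 309.70691628693146, 'cx': 318.58094498500213, 'cy': 197.80182999795255, 'rvec': array([-2.38966829, -1.67707236, -0.22284466]), 'tvec': array([-0.67545815, -0.03339495,  0.37703766])}
```

```bash
python3 - <<'E'
from h import *
print(delta([.49,.235,.23],-35), ray("wrist",[[198,318]]))
E
```

```text
(array([-380.9, -287.4,    1.3]), np.float64(15.129317075563762), 2.3) (array([0.16777485, 0.65703576, 0.37372709]), array([[ 0.24422375, -0.08883996, -0.96564083]]))
```

Call:
drive_tool(commands=[-0.045,-0.034,0,0,0.0854,-0.045,-0.034,0,0,0.0854,-0.045,-0.034,0,0,0.0854,-0.045,-0.034,0,0,0.0854,-0.045,-0.034,0,0,0.0854])

```text
t: 2.92
eef_pos: [0.3857, 0.3963, 0.2312]
eef_rot: [3.139, 0.001, 2.803]
contact_force: [0.7, 1.3, -0.9]
gripper_width: 0.997
```

Call:
drive_tool(commands=[-0.045,-0.034,0,0,0.0854,-0.045,-0.034,0,0,0.0854,-0.045,-0.034,0,0,0.0854,0,0,0,7.5,0.0854,0,0,0,7.5,0.0854])

```text
t: 3.55
eef_pos: [0.4845, 0.246, 0.2326]
eef_rot: [3.135, 0.003, 2.526]
contact_force: [-0.2, -0.1, -0.4]
gripper_width: 1.003
```

```bash
cat > look.py <<'E'
import sys
from h import *
m=robot.camera_model("wrist"); im=robot.camera("wrist"); cv2.imwrite(f"pics/{sys.argv[1]}.png",im)
for a in sys.argv[2:]:
    n,z=a.split(":"); z=float(z)
    for d in robot.cut_out("wrist",n)[:1]:
        print(n,"cut",round(d["conf"],2),np.round(rect("wrist",d["pixels"],z,m),1),"hull px",d["pixels"].sum(),np.round(d["at"]))
    for d in robot.tip_of("wrist",n)[:1]: print(n,"tip",round(d["conf"],2),d["at"],np.round(at_z("wrist",d["at"],0,m)*1000,1))
o=robot.get_obs(); print(o["t"],o["eef_pos"],np.degrees(o["eef_rot"]),o["contact_force"])
E
python3 look.py w1 stone:.028 stone:0 holder:.018; python3 -c "
from h import *
print(delta([.49,.235,.23],-35))"
```

```text
stone cut 0.58 [487.2 237.  103.5  56.5 -35.1] hull px 3961 [189. 308.]
stone tip 0.88 [176.0, 312.7] [[487.8 237. ]]
stone cut 0.58 [491.8 233.2 111.9  61.1 -35.1] hull px 3961 [189. 308.]
stone tip 0.88 [176.0, 312.7] [[487.8 237. ]]
holder cut 0.75 [554.2  75.2 241.8  94.1  15.8] hull px 4304 [261. 231.]
holder tip 0.7 [261.0, 213.4] [[504.4  53.6]]
3.9 [0.48368795 0.24738833 0.23242871] [1.79661482e+02 1.56053286e-01 1.45256597e+02] [0.10446403 0.22610454 0.18757635]
(array([-12.2,  -6.6,   2.4]), np.float64(0.2565970864181679), 3.9)
```

View pics/w1.png

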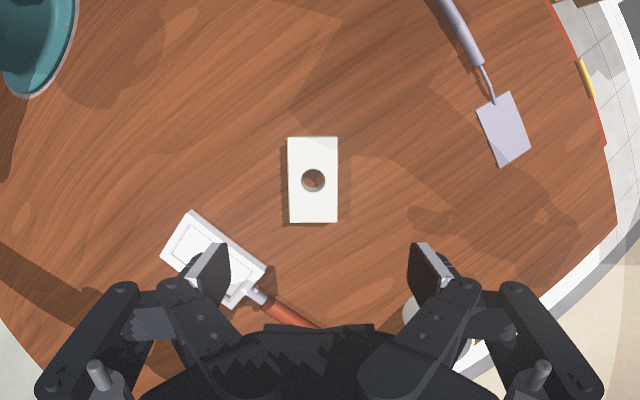

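```bash
python3 -c "
from h import *
import pickle
m=robot.camera_model('wrist')
print(at_z('wrist',[[181,313],[137,288],[137,336],[222,337],[222,290]],.028,m)*1000)
print(delta([.4873,.2365,.009],-35))"
```

```text
[[487.63466066 238.84790715]
 [430.26533237 244.80938729]
 [460.96827349 288.77658209]
 [544.67214959 233.72519352]
 [512.73063861 187.82526458]]
(array([ -8.6,  -8.2, 223.4]), np.float64(0.2565970864181679), 3.9)
```

Call:
drive_tool(commands=[-0.008,-0.006,0.03,0.2,0.0854,0,0,0.05,0,0.0854,0,0,0.05,0,0.0854,0,0,0.05,0,0.0854,0,0,0,0,0.0854])

```text
t: 4.53
eef_pos: [0.4899, 0.2415, 0.0509]
eef_rot: [3.13, 0.006, 2.541]
contact_force: [0.1, -0.0, 0.2]
gripper_width: 1.002
```

```bash
python3 look.py w2 stone:.028 stone:0 ; python3 -c "
from h import *
print(delta([.4873,.238,.009],-35))"
```

```text
stone cut 0.59 [487.1 237.7 103.5  57.4 -35.1] hull px 15236 [215. 308.]
stone cut 0.59 [496.1 230.9 121.1  67.1 -35.1] hull px 15236 [215. 308.]
4.775 [0.49641532 0.2440871  0.05821718] [178.60019072   0.81257788 145.50866928] [0.3229473  0.74728427 0.95589744]
(array([  4.8, -11.4,  48.9]), np.float64(0.5086692750999191), 4.775)
```

```bash
python3 -c "
from h import *
for i in range(4):
  o=robot.get_obs();print(o['t'],o['eef_pos'],np.degrees(o['eef_rot']),o['joint_pos'],o['qvel']); robot.camera('top')
"
```

```text
4.775 [0.49641532 0.2440871  0.05821718] [178.60019072   0.81257788 145.50866928] [ 4.11396486e-01  1.90156640e-01  2.04184940e+00  1.15514212e-03
  8.81352444e-01 -5.58308024e-01] [-1.84650265e-03 -4.69366077e-03  3.20881372e-03 -2.85536971e-05
 -2.51984189e-03  2.37458444e-05]
4.825 [0.49630437 0.24396263 0.05811094] [178.60566672   0.81161202 145.50273357] [ 4.11293130e-01  1.90086847e-01  2.04217056e+00  1.10827317e-03
  8.81191066e-01 -5.58277774e-01] [-0.0005221  -0.00026045  0.00986869  0.00151895 -0.00202547  0.00047593]
4.875 [0.49601037 0.24381228 0.05782131] [178.63038124   0.79512657 145.49536294] [ 4.11247876e-01  1.90211611e-01  2.04265711e+00  1.12590367e-03
  8.81097912e-01 -5.58199224e-01] [-0.00152313  0.00455977  0.01161144 -0.00183769 -0.00247207  0.00015799]
4.925 [0.49563319 0.24361057 0.05737361] [178.67122463   0.76882718 145.49358964] [ 4.11177642e-01  1.90576707e-01  2.04319945e+00  1.14323230e-03
  8.81038210e-01 -5.58239506e-01] [-0.00089922  0.00813808  0.01260959  0.00079201 -0.00246994 -0.00072872]
```

```bash
python3 -c "
from h import *
for i in range(8):
  robot.camera('top')
  o=robot.get_obs();print(o['t'],o['eef_pos'],np.degrees(o['eef_rot']))
"
```

```text
5.025 [0.4950042  0.24329257 0.05658403] [178.73950325   0.7256646  145.48672542]
5.075 [0.49469995 0.24317402 0.0561952 ] [178.77325437   0.70408158 145.4845958 ]
5.125 [0.49450546 0.24308423 0.05587842] [178.79961144   0.68778586 145.48567109]
5.175 [0.49432791 0.24300847 0.05562943] [178.82262165   0.67546756 145.48878948]
5.225 [0.49422356 0.24293914 0.05545241] [178.83839345   0.66515486 145.48490661]
5.275 [0.49416875 0.24294094 0.05532823] [178.84719827   0.65946162 145.48748921]
5.325 [0.49409099 0.24291349 0.05521131] [178.85662543   0.65209004 145.48627511]
5.375 [0.49406486 0.24288839 0.05513906] [178.86407821   0.64953989 145.48701925]
```

Call:
drive_tool(commands=[0.001,-0.004,0.01,0,0.0854,0.001,-0.003,0.01,0,0.0854,0,-0.001,0.01,0,0.0854])

```text
t: 5.75
eef_pos: [0.4883, 0.2374, 0.0233]
eef_rot: [3.121, 0.012, 2.539]
contact_force: [-0.4, 0.2, -0.2]
gripper_width: 0.998
```

```bash
cat > st.py <<'E'
import sys
from h import *
for i in range(int(sys.argv[1])): robot.camera('top')
o=robot.get_obs();print(round(o['t'],2),np.round(o['eef_pos']*1000,1),np.round(np.degrees(o['eef_rot']),2),np.round(o['contact_force'],1),round(o['gripper_width']*85.4,1))
if len(sys.argv)>2: print(delta([float(v) for v in sys.argv[2:5]],float(sys.argv[5])))
E
for i in 1 2 3; do python3 st.py 2 .4873 .238 .009 -35; done
```

```text
5.85 [487.1 237.   22.3] [178.98   0.58 145.49] [-0.6 -0.2 -0.2] 85.4
(array([ 0.6,  0.7, 13.3]), np.float64(0.489833837298562), 5.85)
5.95 [488.5 237.6  23.8] [178.85   0.66 145.49] [-0.2  0.5  0.9] 85.4
(array([ 1.4, -0.6, 14.8]), np.float64(0.4854568800713821), 5.95)
6.05 [489.3 238.   24.7] [178.76   0.71 145.49] [ 0.3 -0.9  0.3] 85.3
(array([ 1.8, -1.4, 15.6]), np.float64(0.49294471461524836), 6.05)
```

Call:
drive_tool(commands=[0,0,-0.05,0,0.0854,0,0,-0.05,0,0.0854,0,0,-0.05,0,0.0854])

```text
t: 6.42
eef_pos: [0.483, 0.2352, 0.1741]
eef_rot: [3.128, 0.007, 2.539]
contact_force: [0.6, 0.4, -0.3]
gripper_width: 0.996
```

```bash
for i in 1 2 3; do python3 st.py 3 .4873 .238 .009 -35; done
```

```text
6.58 [486.4 236.6 177.4] [178.76   0.71 145.49] [ 0.3 -0.1 -1.2] 85.5
(array([  2.1,  -2. , 168.4]), np.float64(0.49294130156005167), 6.575)
6.72 [482.5 234.9 171.6] [179.3    0.37 145.5 ] [ 0.4 -0.3 -0. ] 85.3
(array([ -1.2,   3.3, 162.6]), np.float64(0.49894933407233566), 6.725)
6.88 [482.1 234.7 170.6] [179.39   0.32 145.5 ] [ 0.8 -0.1  0.5] 85.4
(array([ -1.6,   3.9, 161.7]), np.float64(0.4971394378199534), 6.875)
```

Call:
drive_tool(commands=[0,0,-0.05,0,0.0854,0,0,-0.05,0,0.0854,0,0,-0.05,0,0.0854])

```text
t: 7.25
eef_pos: [0.476, 0.2319, 0.3131]
eef_rot: [-3.134, -0.006, 2.539]
contact_force: [0.2, 0.2, 0.8]
gripper_width: 1.0
```

```bash
for i in 1 2 3; do python3 st.py 3 .4873 .238 .009 -35; done
```

```text
7.4 [478.5 233.  316.5] [ 1.7998e+02 -5.0000e-02  1.4550e+02] [-0.7  0.3 -0.7] 85.4
(array([ -4.7,   9. , 307.5]), np.float64(0.4953790545405923), 7.4)
7.55 [476.  231.9 311.6] [-179.6    -0.32  145.49] [ 0.4  0.2 -1. ] 85.3
(array([ -7.5,  13.5, 302.4]), np.float64(0.49183626880204656), 7.55)
7.7 [476.  231.9 311.5] [-179.58   -0.33  145.5 ] [-1.1  0.3 -0.2] 85.4
(array([ -7.6,  13.6, 302.4]), np.float64(0.4967500455647098), 7.7)
```

Call:
drive_tool(commands=[-0.004,0.007,0.03,0,0.0854,-0.003,0.006,0.03,0,0.0854,0,0,0.03,0,0.0854,0,0,0.03,0,0.0854,0,0,0.03,0,0.0854])

```text
t: 8.32
eef_pos: [0.4873, 0.2381, 0.1547]
eef_rot: [-3.133, -0.007, 2.539]
contact_force: [0.8, 0.2, -0.1]
gripper_width: 1.001
```

```bash
for i in 1 2 3; do python3 st.py 2 .4873 .238 .009 -35; done
```

```text
8.43 [484.2 236.7 151.4] [-179.06   -0.66  145.49] [-1.3 -0.5  0.6] 85.1
(array([ -3.5,   5.2, 142.3]), np.float64(0.4866716128862265), 8.425)
8.53 [487.3 238.1 156. ] [-179.45   -0.42  145.49] [-0.1  0.1  0.6] 85.4
(array([ -1.1,   1.3, 147. ]), np.float64(0.49201010108581045), 8.525)
8.62 [489.  238.8 158.2] [-179.68   -0.27  145.49] [-0.1  0.6  0.6] 85.8
(array([  0.3,  -0.8, 149.2]), np.float64(0.4918798570065803), 8.625)
```

Tilt now about 0.4°; descend at 25 mm rows.

Call:
drive_tool(commands=[0,0,0.03,0,0.0854,0,0,0.03,0,0.0854,0,0,0.025,0,0.0854,0,0,0.025,0,0.0854,0,0,0.01,0,0.0854])

```text
t: 9.25
eef_pos: [0.4991, 0.2434, 0.0477]
eef_rot: [3.127, 0.008, 2.539]
contact_force: [0.6, -0.1, -0.0]
gripper_width: 1.005
```

```bash
for i in 1 2 3; do python3 st.py 2 .4873 .238 .009 -35; done
```

```text
9.35 [499.2 243.4  47.9] [179.19   0.44 145.49] [ 0.4 -0.2 -0.1] 85.4
(array([  7. , -11.7,  38.6]), np.float64(0.4922945850760527), 9.35)
9.45 [499.8 243.7  48.9] [179.11   0.49 145.49] [ 0.2 -1.  -0.1] 85.3
(array([  7.5, -12.4,  39.6]), np.float64(0.4944767594595021), 9.45)
9.55 [499.9 243.7  49. ] [179.09   0.5  145.49] [ 0.1  0.3 -0.2] 85.3
(array([  7.5, -12.4,  39.7]), np.float64(0.49244450193748435), 9.55)
```

Call:
drive_tool(commands=[0.003,-0.004,-0.05,0,0.0854,0.003,-0.004,-0.05,0,0.0854])

```text
t: 9.8
eef_pos: [0.4861, 0.2385, 0.1477]
eef_rot: [3.133, 0.004, 2.539]
contact_force: [1.5, 0.3, -0.2]
gripper_width: 0.997
```

```bash
for i in 1 2 3; do python3 st.py 2 .4873 .238 .009 -35; done
```

```text
9.9 [490.3 240.4 153.6] [178.88   0.63 145.49] [-0.8  0.2  0. ] 85.5
(array([  2.7,  -6.5, 144.4]), np.float64(0.4914316125484106), 9.9)
10.0 [487.4 239.1 148.3] [179.27   0.39 145.49] [-0.4  0.8 -1.3] 85.2
(array([  0.5,  -2.7, 139.3]), np.float64(0.4916925316050822), 10.0)
10.1 [485.5 238.2 145.4] [179.54   0.22 145.49] [-0.8 -0.1 -0.5] 85.4
(array([ -1.1,  -0.3, 136.4]), np.float64(0.4933171809179271), 10.1)
```

Call:
drive_tool(commands=[0,0,0.014,0.3,0.0854,0,0,0.014,0,0.0854,0,0,0.014,0,0.0854,0,0,0.014,0,0.0854,0,0,0.014,0,0.0854])

```text
t: 10.72
eef_pos: [0.4827, 0.237, 0.0658]
eef_rot: [3.141, -0.001, 2.534]
contact_force: [0.5, -0.5, -0.8]
gripper_width: 0.997
```

```bash
for i in 1 2 ; do python3 st.py 2 .4873 .238 .009 -35; done
```

```text
10.82 [481.2 236.4  64.7] [-1.7986e+02 -1.5000e-01  1.4517e+02] [-1.  -0.3  0.6] 85.3
(array([-4.2,  5. , 55.7]), np.float64(0.16713507133806615), 10.825)
10.93 [482.9 237.1  67. ] [ 1.7994e+02 -3.0000e-02  1.4517e+02] [-0.4 -0.9  1.1] 85.4
(array([-3.2,  3.2, 58. ]), np.float64(0.16512754643667904), 10.925)
```

Tilt ≈ 0. Continue the same way.

Call:
drive_tool(commands=[-0.001,0.001,0.012,0,0.0854,-0.001,0.001,0.012,0,0.0854,0,0,0.012,0,0.0854,0,0,0.01,0,0.0854])

```text
t: 11.42
eef_pos: [0.4883, 0.2388, 0.0206]
eef_rot: [3.136, 0.002, 2.534]
contact_force: [-0.3, -0.4, -0.3]
gripper_width: 1.002
```

```bash
for i in 1 2 ; do python3 st.py 2 .4873 .238 .009 -35; done
```

```text
11.53 [487.3 238.3  19.8] [1.7980e+02 6.0000e-02 1.4517e+02] [-1.6  1.  -0. ] 85.4
(array([-0.2, -0.2, 10.8]), np.float64(0.1691447151773957), 11.525)
11.62 [488.4 238.8  21.2] [1.7968e+02 1.3000e-01 1.4517e+02] [-0.4 -0.3 -0.4] 85.4
(array([ 0.4, -1.3, 12.2]), np.float64(0.16623762151877486), 11.625)
```

Call:
drive_tool(commands=[0,-0.001,0.007,0,0.0854,0,0,0.005,0,0.0854,0,0,0,0,0.05,0,0,0,0,0.04,0,0,0,0,0.04], force=50)

```text
t: 12.25
eef_pos: [0.4891, 0.2384, 0.0101]
eef_rot: [3.134, 0.004, 2.534]
contact_force: [-0.2, -0.7, -1.4]
gripper_width: 0.644
```

Call:
drive_tool(commands=[0,0,0,0,0.04,0,0,0,0,0.04])

```text
t: 12.5
eef_pos: [0.4887, 0.2383, 0.0098]
eef_rot: [3.134, 0.003, 2.534]
contact_force: [-0.6, -0.1, -1.6]
gripper_width: 0.641
```

```bash
python3 st.py 2 .4873 .238 .009 -35
```

```text
12.6 [488.7 238.3   9.8] [179.58   0.19 145.17] [ 0.4 -0.4  0.1] 54.7
(array([ 1. , -1.1,  0.8]), np.float64(0.17119468281094896), 12.6)
```

Call:
drive_tool(commands=[0,0,-0.01,0,0.04,0,0,-0.02,0,0.04,0,0,-0.03,0,0.04,0,0,-0.03,0,0.04,0,0,-0.03,0,0.04])

```text
t: 13.22
eef_pos: [0.4854, 0.2368, 0.1322]
eef_rot: [3.14, 0.0, 2.534]
contact_force: [-0.2, -0.8, 0.2]
gripper_width: 0.643
```

Call:
drive_tool(commands=[0,0,-0.01,-10.4,0.04,0,0,0,-10.4,0.04,0,0,0,-10.4,0.04,0,0,0,-10.4,0.04,0,0,0,-10.4,0.04])

```text
t: 13.85
eef_pos: [0.4885, 0.2381, 0.1512]
eef_rot: [3.14, 0.014, -2.813]
contact_force: [0.3, -0.2, -0.2]
gripper_width: 0.642
```

```bash
python3 st.py 5 .503 .051 .15 16.5;python3 look.py w3 stone:.14 holder:.018 seat:.036
```

```text
14.1 [488.5 238.1 150.7] [ 179.88    0.76 -161.72] [ 0.3  0.3 -1. ] 54.7
(array([  44.9, -182.2,   -0.3]), np.float64(1.78131703337408), 14.1)
stone cut 0.6 [493.1 239.9 109.9  69.6  18.2] hull px 21081 [229. 319.]
stone tip 0.77 [244.3, 317.0] [[550.8 257.7]]
holder cut 0.86 [544.5  71.2 220.1  92.8  15.1] hull px 10659 [151. 144.]
holder tip 0.67 [142.0, 149.8] [[500.5  57.4]]
seat cut 0.69 [537.2  80.8 207.4  87.6  15.4] hull px 10895 [152. 148.]
seat tip 0.64 [147.7, 130.6] [[512.9  34.2]]
14.45 [0.48840767 0.23808661 0.15026451] [ 179.88051196    0.72777706 -161.57528828] [ 0.43897845 -0.15733804 -1.1790425 ]
```

View pics/w3.png

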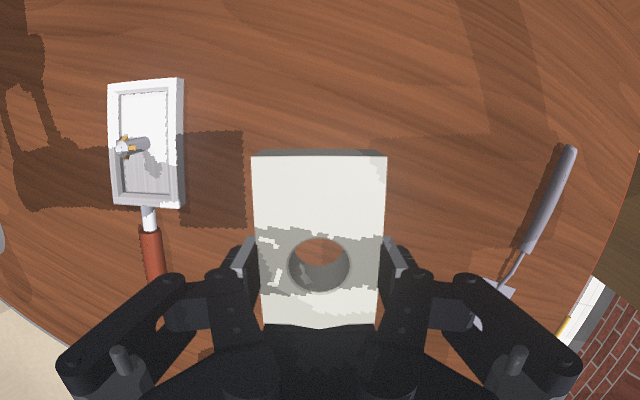

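```bash
python3 - <<'E'
import cv2
im=cv2.imread("pics/w3.png")[66:216,90:200]
cv2.imwrite("pics/w3c.png",cv2.resize(im,None,fx=4,fy=4,interpolation=cv2.INTER_NEAREST))
E
```

```text
(no output)
```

View pics/w3c.png

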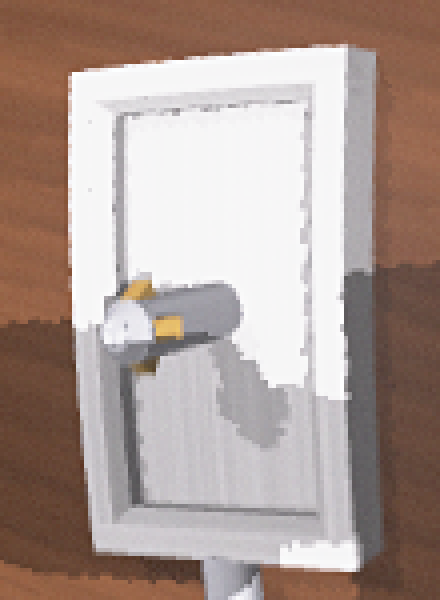

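```bash
cat > fit.py <<'E'
from h import *
from scipy.optimize import least_squares
def fit(px,pts,z0,guess,m):
    "px rows/cols, pts holder-frame mm; returns x,y mm, yaw deg in world"
    o,d=ray("wrist",px,m); pts=np.array(pts,float)
    def f(p):
        c,s=np.cos(np.radians(p[2])),np.sin(np.radians(p[2]))
        w=np.c_[p[0]+c*pts[:,0]-s*pts[:,1],p[1]+s*pts[:,0]+c*pts[:,1],pts[:,2]+z0]/1000
        v=w-o; v/=np.linalg.norm(v,axis=1)[:,None]
        return (309*(v-d/np.linalg.norm(d,axis=1)[:,None])).ravel()
    r=least_squares(f,guess); return r.x, np.round(np.linalg.norm(r.fun.reshape(-1,3),axis=1),1)
E
python3 - <<'E'
from fit import *
m=robot.camera_model("wrist"); o=robot.get_obs()
px=[[204,113.8],[208.7,180],[77.5,177],[84.5,107.5],[147.5,121.5]]
# TL/TR are the -x end (handle is at image bottom)
for q in ([[64,-42,18],[64,42,18],[-64,42,18],[-64,-42,18],[0,0,55]],):
    for k in (5,4): print(fit(px[:k],q[:k],0,[503,51,16],m))
print(np.round(at_z("wrist",[px[4]],.055,m)*1000,1))
e=o["eef_pos"]*1000; T=R.from_euler("xyz",o["eef_rot"])
zt=e[2]+18.2
w=at_z("wrist",[[156,251],[156,387],[265,318.5]],zt/1000,m)*1000
rel=T.inv().apply(np.c_[w,np.full(3,zt)]-e)
print(np.round(rel,1)); print(e,np.degrees(o["eef_rot"]))
E
```

```text
(array([501.19637911,  57.06503997,  15.5508821 ]), array([0.6, 0.4, 0.8, 0.9, 2.4]))
(array([501.85487076,  56.65551132,  15.53650693]), array([0.3, 0.3, 0.2, 0.3]))
[[499.   58.6]]
[[ 49.9 -27.4 -18.9]
 [ 49.9  28.  -18.8]
 [  0.9   0.1 -18.2]]
[488.40767069 238.0866054  150.26451391] [ 179.88051196    0.72777706 -161.57528828]
```

```bash
python3 st.py 0 .579 .079 .15 15.5
```

```text
14.45 [488.4 238.1 150.3] [ 179.88    0.73 -161.58] [ 0.4 -0.2 -1.2] 54.6
(array([ -35.7, -179.6,    0.3]), np.float64(2.9247117157705134), 14.45)
```

Call:
drive_tool(commands=[-0.007,-0.036,0,0,0.04,-0.007,-0.036,0,0,0.04,-0.007,-0.036,0,0,0.04,-0.007,-0.036,0,0,0.04,-0.007,-0.036,0,2.9,0.04])

```text
t: 15.08
eef_pos: [0.5802, 0.0766, 0.1502]
eef_rot: [3.138, 0.013, -2.868]
contact_force: [0.1, 1.0, -2.0]
gripper_width: 0.638
```

```bash
python3 st.py 8 .579 .079 .15 15.5;python3 look.py w4 holder:.018 seat:.036 stone:.15;python3 - <<'E'
import cv2
im=cv2.imread("pics/w4.png"); cv2.imwrite("pics/w4c.png",cv2.resize(im[0:266,185:455],None,fx=2.2,fy=2.2,interpolation=cv2.INTER_NEAREST))
E
```

```text
15.47 [579.1  78.6 150.1] [ 179.78    0.71 -164.19] [-0.5  0.4 -2. ] 55.1
(array([-0. ,  0.4,  0.1]), np.float64(0.3128541432064935), 15.475)
holder cut 0.94 [492.8  52.5 111.7  85.7  14.4] hull px 12382 [ 92. 317.]
holder tip 0.57 [101.1, 317.3] [[504.1  57. ]]
seat cut 0.86 [493.7  52.9 103.   79.1  15. ] hull px 12189 [ 91. 316.]
seat tip 0.56 [97.7, 315.2] [[501.5  54.3]]
stone cut 0.88 [579.1  78.5 102.1  65.3  15.7] hull px 21278 [230. 318.]
stone tip 0.58 [247.4, 316.7] [[645.3  96.2]]
15.825 [0.57959875 0.0780184  0.15027988] [ 179.79983472    0.74099462 -164.22422827] [ 0.59365329  0.41620524 -0.97432421]
```

View pics/w4c.png

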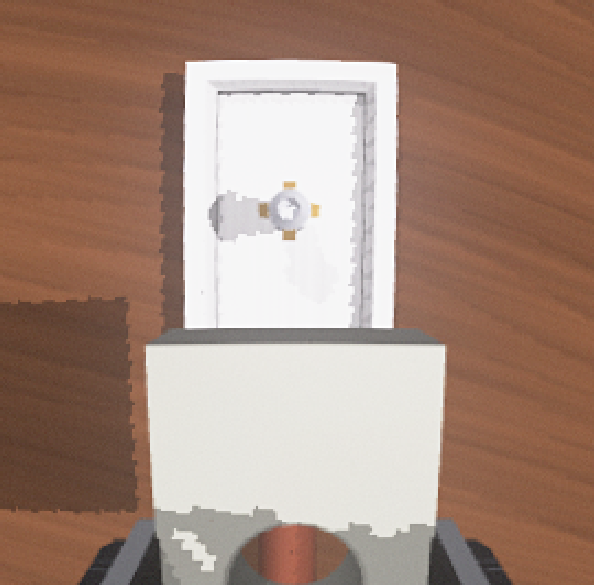

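```bash
python3 - <<'E'
from fit import *
m=robot.camera_model("wrist"); o=robot.get_obs()
q=[[28,270],[28.2,365.7],[147.7,269.3],[147.7,363.8]]
w=at_z("wrist",q,.018,m)*1000; print(np.round(w,1))
print("stud",at_z("wrist",[[95,316.4]],.055,m)*1000,at_z("wrist",[[95,316.4]],.043,m)*1000)
d=w[2]-w[0];e=w[3]-w[1];f=w[1]-w[0]
print([np.degrees(np.arctan2(v[1],v[0])) for v in(d,e,f)],np.linalg.norm(f))
for g in (15,15.5):
  a=np.radians(g);u=np.array([np.cos(a),np.sin(a)]);print("centre",(w[0]+w[1])/2+64*u)
m["tvec"];print(o["eef_pos"]*1000,np.degrees(o["eef_rot"]))
E
python3 st.py 0 .5015 .0565 .15 15
```

```text
[[451.4  -1.8]
 [428.7  79.3]
 [556.3  26.5]
 [533.5 107.8]]
stud [[502.25642847  55.07621158]] [[501.61729049  54.86914817]]
[np.float64(15.10378731761642), np.float64(15.206111360365918), np.float64(105.6761688423911)] 84.19070706688017
centre [501.84663417  55.29576076]
centre [501.69973029  55.83459795]
[579.59874919  78.01839938 150.27987952] [ 179.79983472    0.74099462 -164.22422827]
15.82 [579.6  78.  150.3] [ 179.8     0.74 -164.22] [ 0.6  0.4 -1. ] 55.1
(array([81. ,  0.5, -0.8]), np.float64(0.7757717333428218), 15.825)
```

Call:
drive_tool(commands=[0.018,0.0,0,0.5,0.04,0.018,0,0,0,0.04,0.018,0,0,0,0.04,0.018,0,0,0,0.04,0.008,0,0,0,0.04])

```text
t: 16.45
eef_pos: [0.4989, 0.0561, 0.1493]
eef_rot: [3.138, 0.014, -2.874]
contact_force: [0.3, -0.5, -0.8]
gripper_width: 0.644
```

```bash
cat >> st.py <<'E'
T=R.from_euler("xyz",o["eef_rot"]);G=R.from_euler("xyz",[179.58,.19,145.17],degrees=True)
n=T.apply(G.inv().apply([0,0,1])); print("held tilt deg along tool x,y:",np.round(np.degrees(T.inv().apply([0,0,1])-G.inv().apply([0,0,1])),2))
E
python3 st.py 8 .502 .0553 .08 15.3
```

```text
16.85 [501.   56.6 149.5] [ 179.81    0.83 -164.67] [ 0.3  0.  -1.6] 54.8
(array([ 0.4, -1.7, 69.5]), np.float64(0.03332293403673248), 16.85)
held tilt deg along tool x,y: [-0.64 -0.23  0.  ]
```

Call:
drive_tool(commands=[0,0,-0.04,0,0.04,0,0,-0.04,0,0.04])

```text
t: 17.1
eef_pos: [0.4976, 0.056, 0.2266]
eef_rot: [3.136, 0.005, -2.874]
contact_force: [0.0, -0.8, -1.7]
gripper_width: 0.641
```

```bash
python3 st.py 6 .502 .0553 .08 15.3
```

```text
17.4 [496.8  55.9 224.5] [ 179.68    0.21 -164.66] [-0.9 -0.5 -0.7] 54.3
(array([ -4.4,  -2.8, 144.5]), np.float64(0.03855549257787061), 17.4)
held tilt deg along tool x,y: [-0.02 -0.1  -0.  ]
```

Tilt is gone. Descend with 14 mm rows.

Call:
drive_tool(commands=[-0.002,-0.002,0.014,0,0.04,-0.002,-0.001,0.014,0,0.04,0,0,0.014,0,0.04,0,0,0.014,0,0.04,0,0,0.014,0,0.04])

```text
t: 18.02
eef_pos: [0.4988, 0.0542, 0.1452]
eef_rot: [3.134, -0.004, -2.874]
contact_force: [-0.2, -0.0, -1.8]
gripper_width: 0.638
```

```bash
python3 st.py 4 .502 .0553 .08 15.3
```

```text
18.23 [499.   54.2 146.4] [ 179.59   -0.2  -164.66] [ 0.3 -0.2 -0.4] 54.5
(array([-3.4, -0.2, 66.3]), np.float64(0.04017909158403654), 18.225)
held tilt deg along tool x,y: [ 0.39 -0.01 -0.  ]
```

Call:
drive_tool(commands=[-0.002,0,0.014,0,0.04,-0.001,0,0.014,0,0.04,0,0,0.014,0,0.04,0,0,0.012,0,0.04])

```text
t: 18.73
eef_pos: [0.5043, 0.0556, 0.0914]
eef_rot: [3.136, 0.002, -2.874]
contact_force: [1.2, -0.3, -1.1]
gripper_width: 0.638
```

```bash
python3 st.py 6 .502 .0553 .08 15.3; python3 look.py w5
```

```text
19.02 [505.2  55.6  93.2] [ 179.68    0.21 -164.66] [ 0.1 -0.1 -0.8] 54.8
(array([ 3.2,  0.4, 13.2]), np.float64(0.042399245933552265), 19.025)
held tilt deg along tool x,y: [-0.02 -0.1  -0.  ]
19.075 [0.5052492  0.05564482 0.09339769] [ 179.6797062     0.23370291 -164.66083518] [ 0.58758678  0.15993566 -0.21001234]
```

View pics/w5.png

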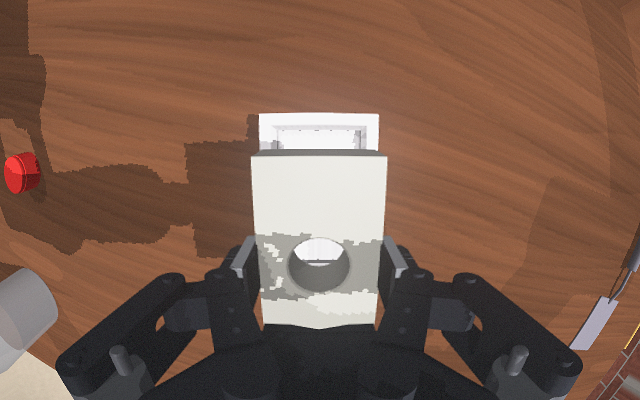

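```bash
python3 - <<'E'
from fit import *
m=robot.camera_model("wrist"); o=robot.get_obs(); im=cv2.imread("pics/w5.png")
w=at_z("wrist",[[113.5,259.5],[114,378.7]],.018,m)*1000; print(w)
f=w[1]-w[0];g=np.arctan2(f[1],f[0])-np.pi/2;print(np.degrees(g),np.linalg.norm(f),w.mean(0)+64*np.array([np.cos(g),np.sin(g)]))
e=o["eef_pos"]*1000; T=R.from_euler("xyz",o["eef_rot"]); zt=e[2]+18.2
s=at_z("wrist",[[156,251],[156,387]],zt/1000,m)*1000
print(np.round(T.inv().apply(np.c_[s,[zt]*2]-e),1)); d=s[1]-s[0]; print(np.degrees(np.arctan2(d[1],d[0]))-90)
for r in (112,113,114,115,116): print(r,im[r,300:340:20].tolist())
print(im[130,254:264].mean(1).round(),im[130,372:384].mean(1).round())
E
```

```text
[[450.54305728  -1.66345183]
 [428.70220905  79.16178079]]
15.121490784116943 83.7241953036224 [501.40662367  55.44462846]
[[ 49.9 -27.5 -18.6]
 [ 49.8  28.1 -18.2]]
15.299907303020163
112 [[143, 149, 183], [162, 167, 189]]
113 [[249, 248, 249], [249, 248, 249]]
114 [[249, 249, 248], [249, 249, 248]]
115 [[247, 247, 247], [247, 247, 247]]
116 [[247, 247, 247], [247, 246, 247]]
[ 84.  86.  82.  81. 133. 227. 251. 247. 247. 247.] [247. 247. 247. 247. 247. 251. 223.  98. 110. 119. 119. 120.]
```

Call:
drive_tool(commands=[0.002,0.0002,0.004,0,0.04,0.0015,0,0.004,0,0.04,0,0,0.003,0,0.04])

```text
t: 19.45
eef_pos: [0.5026, 0.055, 0.0831]
eef_rot: [3.137, 0.007, -2.874]
contact_force: [-0.1, 0.1, -1.6]
gripper_width: 0.641
```

```bash
python3 st.py 8 .5013 .0554 .05 15.2
```

```text
19.85 [503.   55.   83.4] [ 179.72    0.4  -164.66] [-0.5 -0.3 -1.4] 54.7
(array([ 1.8,  0.6, 33.4]), np.float64(0.14130954995636102), 19.85)
held tilt deg along tool x,y: [-0.21 -0.14  0.  ]
```

Call:
drive_tool(commands=[0.0018,0.0006,0.007,0,0.04,0,0,0.007,0,0.04,0,0,0.007,0,0.04,0,0,0.007,0,0.04,0,0,0.005,0,0.04])

```text
t: 20.48
eef_pos: [0.5011, 0.0554, 0.0481]
eef_rot: [3.137, 0.007, -2.874]
contact_force: [0.4, 0.5, -0.1]
gripper_width: 0.64
```

```bash
python3 st.py 6 .5013 .0554 .030 15.2
```

```text
20.77 [501.8  55.4  49.2] [ 179.74    0.49 -164.66] [ 1.   0.3 -2.1] 54.8
(array([ 0.7,  0. , 19.2]), np.float64(0.14429042317033236), 20.775)
held tilt deg along tool x,y: [-0.3  -0.16  0.  ]
```

```bash
cat > rim.py <<'E'
from fit import *
m=robot.camera_model("wrist"); im=robot.camera("wrist"); cv2.imwrite("pics/rim.png",im); g=im.mean(2); o=robot.get_obs()
def sub(v,i): return i-1+(190-v[i-1])/(v[i]-v[i-1])
rows=[]
for c in (290,305,320,335,350):
    v=g[40:200,c]; i=int(np.argmax(v>190)); rows.append(40+sub(v,i)+.0)
r=np.mean(rows); rr=int(r+6); v=g[rr]; b=np.flatnonzero(v[150:480]>190)+150
print("front rows",np.round(rows,1),"row",rr,"cols",b.min(),b.max())
w=at_z("wrist",[[r+.5,c] for c in(290,350)],.018,m)*1000; s=at_z("wrist",[[rr,b.min()],[rr,b.max()]],.018,m)*1000
e=o["eef_pos"]*1000;T=R.from_euler("xyz",o["eef_rot"])
f=lambda p:np.round(T.inv().apply(np.c_[p,[18]*2]-e),1)
print("front edge in tool (want x=64):",f(w).tolist(),"sides:",f(s).tolist())
E
python3 rim.py
```

```text
front rows [117.5 117.4 117.4 117.4 117.6] row 123 cols 244 392
front edge in tool (want x=64): [[64.8, -15.7, 30.6], [64.8, 17.6, 30.8]] sides: [[62.7, -41.8, 30.5], [62.6, 41.6, 30.9]]
```

Call:
drive_tool(commands=[0.0007,0,0.006,0,0.04,0,0,0.006,0,0.04,0,0,0.005,0,0.04])

```text
t: 21.2
eef_pos: [0.502, 0.0554, 0.0321]
eef_rot: [3.137, 0.011, -2.874]
contact_force: [0.0, -0.0, -1.2]
gripper_width: 0.642
```

```bash
python3 st.py 5 .5013 .0554 .018 15.2; python3 rim.py
```

```text
21.45 [502.2  55.4  32.5] [ 179.76    0.61 -164.66] [-0.2 -0.6 -0.9] 54.8
(array([ 1. ,  0.2, 14.5]), np.float64(0.14487323701177957), 21.45)
held tilt deg along tool x,y: [-0.42 -0.18  0.  ]
front rows [116.7 116.7 116.6 116.7 117.2] row 122 cols 236 400
front edge in tool (want x=64): [[65.4, -14.1, 13.9], [65.4, 15.9, 14.1]] sides: [[63.8, -42.0, 13.8], [63.8, 41.9, 14.2]]
```

Call:
drive_tool(commands=[0.0013,0.0001,0.003,0,0.04,0.0002,0,0.003,0,0.04,0.0002,0,0.003,0,0.04])

```text
t: 21.88
eef_pos: [0.5013, 0.0551, 0.0238]
eef_rot: [3.138, 0.012, -2.874]
contact_force: [-0.4, 0.4, -1.4]
gripper_width: 0.641
```

```bash
python3 st.py 5 .5013 .0554 .018 15.2; python3 rim.py
```

```text
22.12 [501.3  55.1  23.9] [ 179.78    0.7  -164.66] [-0.6  0.6 -1.5] 54.5
(array([0. , 0.2, 5.9]), np.float64(0.14370844115228465), 22.125)
held tilt deg along tool x,y: [-0.51 -0.2   0.  ]
front rows [119.2 118.9 118.8 118.9 119.3] row 125 cols 232 404
front edge in tool (want x=64): [[64.2, -13.4, 5.1], [64.2, 15.0, 5.2]] sides: [[62.4, -41.7, 5.1], [62.4, 41.6, 5.4]]
```

Call:
drive_tool(commands=[0.0002,0.0,0.003,0,0.04,0.0002,0,0.002,0,0.04,0.0001,0,0.0015,0,0.04])

```text
t: 22.55
eef_pos: [0.5016, 0.0551, 0.0178]
eef_rot: [3.138, 0.013, -2.874]
contact_force: [-4.0, -0.6, 12.6]
gripper_width: 0.647
```

```bash
python3 st.py 4 .5013 .0554 .018 15.2
```

```text
22.75 [501.5  55.1  17.9] [ 179.79    0.77 -164.65] [-1.  -0.4  3.9] 54.9
(array([ 0.1,  0.3, -0.1]), np.float64(0.14912426577268434), 22.75)
held tilt deg along tool x,y: [-0.58 -0.21  0.  ]
```

Call:
drive_tool(commands=[0,0,0,0,0.0854,0,0,0,0,0.0854,0,0,0,0,0.0854,0,0,-0.01,0,0.0854,0,0,-0.02,0,0.0854])

```text
t: 23.38
eef_pos: [0.4997, 0.0547, 0.0472]
eef_rot: [3.137, 0.01, -2.874]
contact_force: [-0.2, 0.2, -0.5]
gripper_width: 1.001
```

Call:
drive_tool(commands=[0,0,-0.04,0,0.0854,0,0,-0.04,0,0.0854,-0.02,0,-0.04,0,0.0854,-0.04,0,0,0,0.0854])

```text
t: 23.88
eef_pos: [0.5566, 0.0697, 0.1758]
eef_rot: [3.138, 0.014, -2.874]
contact_force: [0.8, 0.1, 0.1]
gripper_width: 0.999
```

```bash
python3 st.py 4 .56 -.258 .16 15.2;  python3 look.py w6 stone:.036 cap:.028
```

```text
24.07 [553.7  69.6 170.4] [ 179.71    0.29 -164.65] [-0.2  0.4  0.1] 85.4
(array([  80.7, -317.6,    8.4]), np.float64(0.1458984434609647), 24.075)
held tilt deg along tool x,y: [-0.1  -0.13 -0.  ]
stone cut 0.68 [ 793.4 -352.2  366.2  112.8  -45.9] hull px 5482 [258.  32.]
stone tip 0.88 [130.3, 319.2] [[504.4  58. ]]
cap cut 0.55 [ 553.6 -242.7   63.3   36.6  -79.7] hull px 902 [118.  58.]
cap tip 0.77 [120.3, 66.2] [[ 558.  -262.2]]
24.325 [0.55243735 0.06930155 0.16946842] [ 179.69160655    0.21605008 -164.67747155] [-0.13105329  0.05673791  0.02940509]
```

View pics/w6.png

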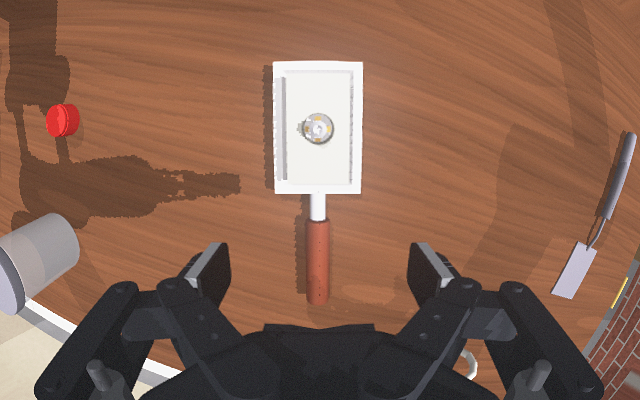

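```bash
python3 - <<'E'
from fit import *
m=robot.camera_model("wrist"); im=cv2.imread("pics/w6.png")
print(robot.get_obs()["joint_pos"])
c=im[108:150,298:340]; cv2.imwrite("pics/st.png",cv2.resize(c,None,fx=12,fy=12,interpolation=cv2.INTER_NEAREST))
print("stud",at_z("wrist",[[127.5,319]],.055,m)*1000)
w=at_z("wrist",[[62,274],[62.5,362.5],[194,274.5],[193,360]],.018,m)*1000;print(w,w.mean(0))
E
python3 st.py 0 .56 -.258 .16 15.2
```

```text
[ 0.07630607  0.08718909  1.92803003  0.00665491  1.12370251 -1.7647982 ]
stud [[498.26409729  55.72713726]]
[[449.55884027  -1.04842917]
 [428.02268421  79.12927795]
 [573.51302344  31.20171991]
 [550.40032399 112.2502318 ]] [500.37371798  55.38320012]
24.32 [552.4  69.3 169.5] [ 179.69    0.22 -164.68] [-0.1  0.1  0. ] 85.6
(array([  79.2, -317.7,    7.5]), np.float64(0.12252844931487061), 24.325)
held tilt deg along tool x,y: [-0.03 -0.11 -0.  ]
```

View pics/st.png

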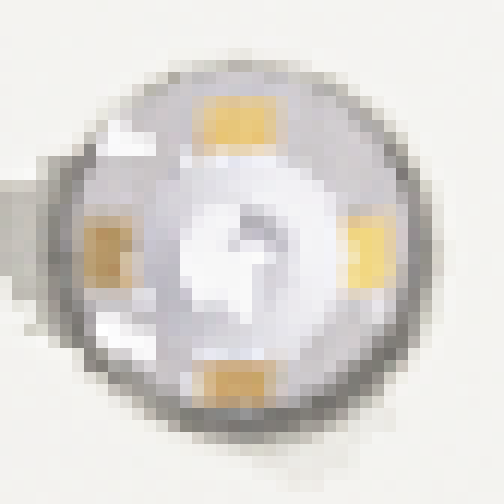

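Call:
drive_tool(commands=[0.01,-0.04,0,0,0.0854,0.01,-0.04,0,0,0.0854,0.01,-0.04,0,0,0.0854,0.01,-0.04,0,0,0.0854,0.01,-0.04,0,0,0.0854])

```text
t: 24.95
eef_pos: [0.5544, -0.1395, 0.1672]
eef_rot: [3.135, 0.002, -2.869]
contact_force: [-0.2, 0.3, -0.5]
gripper_width: 1.001
```

Call:
drive_tool(commands=[0.01,-0.04,0,0,0.0854,0.008,-0.03,0,0,0.0854,0.005,-0.02,0,0,0.0854])

```text
t: 25.32
eef_pos: [0.5541, -0.2366, 0.1658]
eef_rot: [3.134, 0.001, -2.871]
contact_force: [-0.5, 0.1, 0.0]
gripper_width: 0.998
```

```bash
python3 st.py 10 .56 -.258 .16 15.2;  python3 look.py w7 cap:.028 cap:0;python3 st.py 0 .56 -.258 .16 15.2
```

```text
25.82 [ 555.  -234.3  166.1] [ 1.7957e+02  1.0000e-01 -1.6436e+02] [-0.2  0.5  0.8] 85.3
(array([  1.5, -24.2,   6. ]), np.float64(0.4352844372522213), 25.825)
held tilt deg along tool x,y: [ 0.09  0.01 -0.  ]
cap cut 0.82 [ 553.3 -258.1   40.7   39.2   15.5] hull px 1488 [177. 290.]
cap tip 0.72 [174.1, 290.4] [[ 555.4 -262.3]]
cap cut 0.82 [ 559.4 -258.6   44.8   43.1   15.5] hull px 1488 [177. 290.]
cap tip 0.72 [174.1, 290.4] [[ 555.4 -262.3]]
26.075 [ 0.55493378 -0.23498445  0.16615843] [ 1.79586829e+02  1.00400615e-01 -1.64410603e+02] [0.7356685  0.13964565 0.88370146]
26.07 [ 554.9 -235.   166.2] [ 1.7959e+02  1.0000e-01 -1.6441e+02] [0.7 0.1 0.9] 85.6
(array([  1.3, -23.6,   6. ]), np.float64(0.389397326885387), 26.075)
held tilt deg along tool x,y: [ 0.09 -0.01 -0.  ]
```

```bash
python3 st.py 0 .5535 -.2582 .008 15.2
```

```text
26.07 [ 554.9 -235.   166.2] [ 1.7959e+02  1.0000e-01 -1.6441e+02] [0.7 0.1 0.9] 85.6
(array([  7.9, -23.1, 158. ]), np.float64(0.389397326885387), 26.075)
held tilt deg along tool x,y: [ 0.09 -0.01 -0.  ]
```

Call:
drive_tool(commands=[0.004,-0.012,0.014,0,0.0854,0.004,-0.011,0.014,0,0.0854,0,0,0.014,0,0.0854,0,0,0.014,0,0.0854,0,0,0.014,0,0.0854])

```text
t: 26.7
eef_pos: [0.5529, -0.2611, 0.0908]
eef_rot: [3.134, 0.001, -2.871]
contact_force: [0.1, 0.7, -0.0]
gripper_width: 1.002
```

```bash
python3 st.py 3 .5535 -.2582 .008 15.2
```

```text
26.85 [ 552.2 -260.5   90.7] [ 1.7949e+02 -1.0000e-02 -1.6445e+02] [-0.3 -0.7 -0.4] 85.2
(array([-1.9,  1.2, 82.7]), np.float64(0.34687684814309705), 26.85)
held tilt deg along tool x,y: [0.2  0.09 0.  ]
```

Call:
drive_tool(commands=[-0.001,0.001,0.014,0,0.0854,-0.001,0,0.014,0,0.0854,0,0,0.014,0,0.0854,0,0,0.012,0,0.0854])

```text
t: 27.35
eef_pos: [0.556, -0.2589, 0.0356]
eef_rot: [3.136, 0.003, -2.869]
contact_force: [-0.1, 0.4, 0.0]
gripper_width: 0.999
```

```bash
python3 st.py 3 .5535 -.2582 .008 15.2; python3 look.py w8 cap:.028; python3 st.py 0 .5535 -.2582 .008 15.2
```

```text
27.5 [ 555.4 -258.7   35.5] [ 1.7961e+02  1.2000e-01 -1.6441e+02] [ 0.6 -0.4  0.1] 85.9
(array([ 1.7,  0.8, 27.5]), np.float64(0.39005054320841737), 27.5)
held tilt deg along tool x,y: [ 0.07 -0.03 -0.  ]
cap cut 0.74 [ 551.8 -259.8   46.5   39.1   22.5] hull px 4811 [235. 317.]
cap tip 0.77 [225.5, 317.2] [[ 555.4 -259.1]]
27.65 [ 0.5567463  -0.25946103  0.03738338] [ 179.74921716    0.2702518  -164.41516048] [ 0.19158712 -0.54081251  0.10533121]
27.65 [ 556.7 -259.5   37.4] [ 179.75    0.27 -164.42] [ 0.2 -0.5  0.1] 85.2
(array([ 2.9,  2. , 29.4]), np.float64(0.38483952259684884), 27.65)
held tilt deg along tool x,y: [-0.08 -0.17 -0.  ]
```

Call:
drive_tool(commands=[0.001,0,0.01,0,0.0854,0.001,0,0.01,0,0.0854,0,0,0.007,0,0.0854])

```text
t: 28.02
eef_pos: [0.5561, -0.2607, 0.0106]
eef_rot: [3.14, 0.007, -2.87]
contact_force: [-0.0, 0.1, -0.8]
gripper_width: 1.002
```

```bash
python3 st.py 4 .5545 -.2588 .008 15.2
```

```text
28.23 [ 556.3 -260.7   11. ] [ 179.89    0.42 -164.41] [-0.3  0.   0.1] 85.4
(array([1.2, 2.3, 3. ]), np.float64(0.38686231340273025), 28.225)
held tilt deg along tool x,y: [-0.23 -0.31 -0.  ]
```

Call:
drive_tool(commands=[0.001,0.0015,0.003,0,0.0854,0,0,0,0,0.06,0,0,0,0,0.03,0,0,0,0,0.03,0,0,0,0,0.03], force=110)

```text
t: 28.85
eef_pos: [0.5561, -0.26, 0.0099]
eef_rot: [3.141, 0.009, -2.87]
contact_force: [0.5, -0.2, -0.7]
gripper_width: 0.43
```

Call:
drive_tool(commands=[0,0,0,0,0.03,0,0,0,0,0.03])

```text
t: 29.1
eef_pos: [0.5559, -0.2598, 0.0096]
eef_rot: [3.141, 0.009, -2.869]
contact_force: [0.5, 1.1, -0.6]
gripper_width: 0.431
```

```bash
python3 st.py 3 .5545 -.2588 .008 15.2; python3 look.py w9 cap:.028
```

```text
29.25 [ 555.9 -259.8    9.6] [ 179.97    0.51 -164.41] [-0.1 -0.  -1.1] 36.9
(array([1.1, 1.3, 1.6]), np.float64(0.3903689821105445), 29.25)
held tilt deg along tool x,y: [-0.32 -0.39  0.  ]
cap cut 0.67 [ 552.1 -260.5   47.3   37.2   15.6] hull px 6482 [255. 315.]
cap tip 0.73 [242.5, 314.7] [[ 556.6 -261.6]]
29.4 [ 0.55599901 -0.25987449  0.00975477] [ 179.97949789    0.5213251  -164.41044922] [-0.19974757 -0.13081436 -0.13081922]
```

Call:
drive_tool(commands=[0,0,-0.02,0,0.03,0,0,-0.04,0,0.03,0,0,-0.04,0,0.03,0,0,-0.04,0,0.03,-0.004,0.02,0,0,0.03])

```text
t: 30.02
eef_pos: [0.5543, -0.2409, 0.1597]
eef_rot: [-3.139, 0.012, -2.871]
contact_force: [1.0, -0.4, -0.1]
gripper_width: 0.431
```

```bash
python3 st.py 3 .5013 .0552 .14 15.2; python3 look.py w10; python3 - <<'E'
import cv2
im=cv2.imread("pics/w10.png")[180:340,230:410]; cv2.imwrite("pics/w10c.png",cv2.resize(im,None,fx=3.5,fy=3.5,interpolation=cv2.INTER_NEAREST))
E
```

```text
30.18 [ 550.3 -237.5  153.2] [ 179.69    0.21 -164.33] [-1.   0.5  0. ] 36.5
(array([-31.9, 295. ,  14.9]), np.float64(0.47392436364310697), 30.175)
held tilt deg along tool x,y: [-0.02 -0.11 -0.  ]
30.225 [ 0.54988391 -0.23774418  0.15220242] [ 1.79645769e+02  1.37224093e-01 -1.64340662e+02] [ 0.16083132 -0.27125906 -0.01406849]
```

View pics/w10c.png

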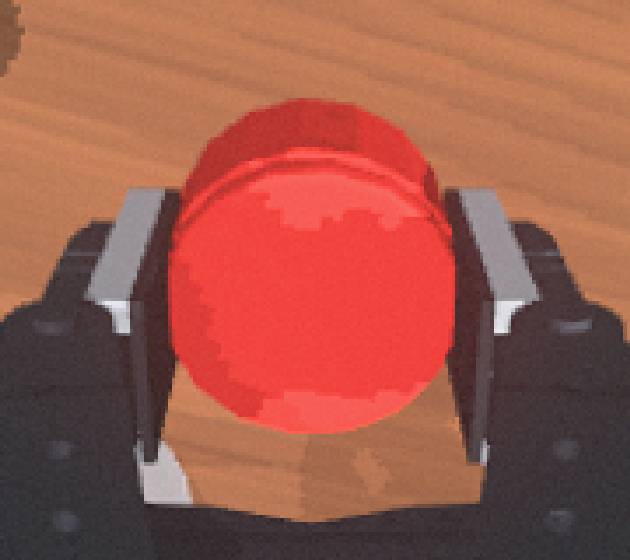

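```bash
python3 - <<'E'
from fit import *
m=robot.camera_model("wrist"); o=robot.get_obs(); e=o["eef_pos"]*1000; T=R.from_euler("xyz",o["eef_rot"])
k=3.5
px=[[180+y/k,230+x/k] for x,y in((312,150),(312,433),(168,285),(455,285),(312,98))]
for dz in (18.4,-9.6):
  w=at_z("wrist",px,(e[2]+dz)/1000,m)*1000
  print(np.round(T.inv().apply(np.c_[w,[e[2]+dz]*5]-e),1).tolist())
E
```

```text
[[21.2, 0.4, -18.4], [-20.2, 0.4, -18.3], [2.7, -18.1, -18.5], [2.5, 18.7, -18.3], [27.8, 0.4, -18.5]]
[[11.1, 0.4, 9.6], [-39.6, 0.5, 9.7], [-11.5, -22.1, 9.5], [-11.7, 23.0, 9.8], [19.2, 0.4, 9.6]]
```

Call:
drive_tool(commands=[-0.0045,0.042,0,0,0.03,-0.0045,0.042,0,0,0.03,-0.0045,0.042,0,0,0.03,-0.0045,0.042,0,0,0.03,-0.0045,0.042,0,0,0.03])

```text
t: 30.85
eef_pos: [0.5087, -0.0264, 0.1442]
eef_rot: [3.129, -0.012, -2.874]
contact_force: [0.4, 0.2, 0.8]
gripper_width: 0.43
```

Call:
drive_tool(commands=[-0.0045,0.038,0,0,0.03,-0.003,0.02,0,0.4,0.03,-0.002,0.01,0,0,0.03])

```text
t: 31.22
eef_pos: [0.4949, 0.0452, 0.1392]
eef_rot: [3.127, -0.022, -2.877]
contact_force: [-0.3, 0.1, 1.1]
gripper_width: 0.429
```

```bash
python3 st.py 8 .5013 .0552 .09 15.2
```

```text
31.62 [496.6  43.6 140.9] [ 179.21   -1.09 -165.01] [-0.6 -0.5 -0.9] 36.9
(array([-8.5,  9.3, 50.9]), np.float64(-0.21236327315659764), 31.625)
held tilt deg along tool x,y: [1.28 0.37 0.01]
```

Call:
drive_tool(commands=[-0.004,0.004,-0.015,0,0.03,-0.003,0.003,-0.02,0,0.03,0,0,-0.02,0,0.03,0,0,-0.02,0,0.03,0,0,-0.015,0,0.03])

```text
t: 32.25
eef_pos: [0.5051, 0.0509, 0.2372]
eef_rot: [3.128, -0.017, -2.883]
contact_force: [-0.0, 0.5, -0.8]
gripper_width: 0.428
```

```bash
python3 st.py 6 .5013 .0552 .09 15.2
```

```text
32.55 [503.5  50.8 233.9] [ 179.17   -1.22 -165.17] [ 0.2 -0.8 -1.2] 36.6
(array([ -2.1,   2.7, 143.9]), np.float64(-0.3688199755183632), 32.55)
held tilt deg along tool x,y: [1.41 0.41 0.02]
```

Call:
drive_tool(commands=[0,0.001,0.04,0,0.03,0,0,0.04,0,0.03,0,0,0.03,0,0.03])

```text
t: 32.92
eef_pos: [0.5015, 0.0528, 0.1217]
eef_rot: [3.128, -0.018, -2.883]
contact_force: [-0.1, -0.5, -0.7]
gripper_width: 0.433
```

```bash
python3 st.py 8 .5013 .0552 .09 15.2
```

```text
33.33 [504.5  52.9 126.2] [ 179.28   -0.7  -165.19] [-0.2  0.  -0.2] 36.8
(array([ 2. ,  2.6, 36.3]), np.float64(-0.38760949669085676), 33.325)
held tilt deg along tool x,y: [0.89 0.3  0.01]
```

Call:
drive_tool(commands=[0,0.002,-0.015,-0.3,0.03,0,0.001,-0.02,0,0.03,0,0,-0.02,0,0.03,0,0,-0.02,0,0.03,0,0,-0.015,0,0.03])

```text
t: 33.95
eef_pos: [0.5073, 0.0556, 0.227]
eef_rot: [3.131, -0.003, -2.877]
contact_force: [0.5, 0.0, -0.7]
gripper_width: 0.43
```

```bash
python3 st.py 4 .5013 .0552 .09 15.2
```

```text
Traceback (most recent call last):
  File "st.py", line 3, in <module>
    for i in range(int(sys.argv[1])): robot.camera('top')
                                      ~~~~~~~~~~~~^^^^^^^
ValueError: 200 camera calls are used up
```

Call:
drive_tool(commands=[0,0,0.05,0,0.03,0,0,0.05,0,0.03,0,0,0.015,0,0.03])

```text
t: 34.42
eef_pos: [0.5105, 0.057, 0.1132]
eef_rot: [3.133, 0.006, -2.877]
contact_force: [0.1, -0.2, -1.4]
gripper_width: 0.433
```

```bash
python3 st.py 8 .5013 .0552 .09 15.2
```

```text
Traceback (most recent call last):
  File "st.py", line 3, in <module>
    for i in range(int(sys.argv[1])): robot.camera('top')
                                      ~~~~~~~~~~~~^^^^^^^
ValueError: 200 camera calls are used up
```

Call:
drive_tool(commands=[0,0,0,0,0.03,0,0,0,0,0.03])

```text
t: 34.67
eef_pos: [0.5105, 0.057, 0.1135]
eef_rot: [3.132, 0.005, -2.877]
contact_force: [0.1, 0.4, -0.1]
gripper_width: 0.432
```

```bash
python3 st.py 0 .5013 .0552 .075 15.2
```

```text
34.67 [510.5  57.  113.5] [ 179.47    0.29 -164.82] [ 0.1  0.4 -0.1] 36.9
(array([ 9.6,  0.3, 38.4]), np.float64(-0.016961299702643373), 34.675)
held tilt deg along tool x,y: [-0.1   0.11  0.  ]
```

Call:
drive_tool(commands=[0.004,0,0.008,0,0.03,0.003,0,0.008,0,0.03,0.001,0,0.008,0,0.03,0,0,0.004,0,0.03,0,0,0,0,0.03])

```text
t: 35.3
eef_pos: [0.505, 0.0552, 0.0871]
eef_rot: [3.134, 0.011, -2.877]
contact_force: [-0.9, -0.1, -1.9]
gripper_width: 0.432
```

```bash
python3 st.py 0 .5013 .0552 .066 15.2
```

```text
35.3 [505.   55.2  87.1] [ 179.55    0.64 -164.82] [-0.9 -0.1 -1.9] 36.9
(array([ 3.8,  0.8, 21.1]), np.float64(-0.017232766724305293), 35.3)
held tilt deg along tool x,y: [-0.45  0.03  0.  ]
```

Call:
drive_tool(commands=[0.003,0.0008,0.003,0,0.03,0.0012,0,0.003,0,0.03,0,0,0,0,0.03,0,0,0,0,0.03])

```text
t: 35.8
eef_pos: [0.5009, 0.055, 0.0809]
eef_rot: [3.134, 0.012, -2.877]
contact_force: [-0.4, 0.3, 0.5]
gripper_width: 0.43
```

```bash
python3 st.py 0 .5013 .0552 .066 15.2
```

```text
35.8 [500.9  55.   80.9] [ 179.55    0.67 -164.82] [-0.4  0.3  0.5] 36.7
(array([-0.3, -0. , 14.9]), np.float64(-0.017837778402395088), 35.8)
held tilt deg along tool x,y: [-0.48  0.03  0.  ]
```

Call:
drive_tool(commands=[0,0,0.004,0,0.03,0,0,0.004,0,0.03,0,0,0.003,0,0.03,0,0,0.002,0,0.03,0,0,0,0,0.03])

```text
t: 36.42
eef_pos: [0.5011, 0.0551, 0.067]
eef_rot: [3.134, 0.012, -2.877]
contact_force: [0.3, -0.9, -0.1]
gripper_width: 0.429
```

```bash
python3 st.py 0 .5013 .0552 .066 15.2
```

```text
36.42 [501.1  55.1  67. ] [ 179.56    0.67 -164.81] [ 0.3 -0.9 -0.1] 36.7
(array([-0.2,  0. ,  1. ]), np.float64(-0.013572142578254898), 36.425)
held tilt deg along tool x,y: [-0.48  0.02  0.  ]
```

Call:
drive_tool(commands=[0,0,0.003,0,0.03,0,0,0.003,0,0.03,0,0,0.003,0,0.03])

```text
t: 36.8
eef_pos: [0.5016, 0.0552, 0.0578]
eef_rot: [3.134, 0.013, -2.877]
contact_force: [-0.7, -0.6, 1.6]
gripper_width: 0.427
```

Call:
drive_tool(commands=[0,0,0.003,0,0.03,0,0,0.003,0,0.03,0,0,0.003,0,0.03], force=120)

```text
t: 37.17
eef_pos: [0.5022, 0.0549, 0.0511]
eef_rot: [3.135, 0.012, -2.876]
contact_force: [-3.7, -0.5, 5.8]
gripper_width: 0.431
```

Call:
drive_tool(commands=[0,0,0.003,0,0.03,0,0,0.003,0,0.03,0,0,0.003,0,0.03])

```text
t: 37.55
eef_pos: [0.502, 0.055, 0.0453]
eef_rot: [3.134, 0.01, -2.876]
contact_force: [-18.7, -1.8, 44.0]
gripper_width: 0.428
```

Call:
drive_tool(commands=[0.001,0,0.002,0,0.03,0,0,0.002,0,0.03,0,0,0.002,0,0.03])

```text
t: 37.92
eef_pos: [0.5019, 0.055, 0.0454]
eef_rot: [3.134, 0.009, -2.876]
contact_force: [-8.7, -0.6, 18.2]
gripper_width: 0.43
```

```bash
python3 st.py 0 .5013 .0552 .0456 15.2
```

```text
37.92 [501.9  55.   45.4] [ 179.58    0.53 -164.77] [-8.7 -0.6 18.2] 36.8
(array([ 0.5,  0.4, -0.2]), np.float64(0.03410012054450817), 37.925)
held tilt deg along tool x,y: [-0.34  0.    0.  ]
```

Call:
drive_tool(commands=[0.0005,0,0.003,0,0.03,0.0005,0,0.003,0,0.03,0,0,0.003,0,0.03,0,0,0.003,0,0.03])

```text
t: 38.42
eef_pos: [0.5019, 0.055, 0.0454]
eef_rot: [3.134, 0.007, -2.875]
contact_force: [-11.9, -0.5, 25.8]
gripper_width: 0.426
```

```bash
python3 st.py 0 .5013 .0552 .0456 15.2
```

```text
38.42 [501.9  55.   45.4] [ 179.57    0.38 -164.74] [-11.9  -0.5  25.8] 36.4
(array([ 0.6,  0.4, -0.2]), np.float64(0.06437095719934405), 38.425)
held tilt deg along tool x,y: [-0.19  0.01  0.  ]
```

```bash
python3 -c "
from rig import robot
print(robot.finish_job())"; python3 st.py 0
```

```text
the job is handed in; nothing more can be done
None
the job is handed in; nothing more can be done
```

I put the stone in the holder's pocket over the stud, let go of it, then pressed the red cap down the stud until it stopped hard. I handed the job in at about 38 s of robot time, with the gripper still on the cap and pushing down with about 26 N at the last reading.

- **Stone:** it touched down at the expected height (tool at 17.9 mm, 18 mm expected). The wrist picture taken after letting go shows it lying flat in the pocket, with the stud up through its hole.
- **Cap:** it stopped at 45.4 mm tool height, against 45.6 mm expected for fully seated. It did not move further under 18 to 44 N of push. The push was about 6 N with the tool 5.5 mm above the seated height, before the hard stop.
- **Not checked by eye:** I had used up all 200 camera calls before the push. The click and flush fit are therefore inferred from height and force only.
- **Sideways load:** a force of about 12 N along x remained on the tool while pressing (18.7 N at its highest). I only partly reduced it.
- **Bystanders:** the mug, canister, spatula and brush were not approached. I took no final picture of them.

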